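Press the push nut onto the robot-car axle

ROBOT

A 6-joint arm with a two-finger parallel gripper is mounted at the origin on the work surface. World frame = base frame: x ahead of the robot, y to its left, z up, the work surface at z = 0. Lengths are in m, angles in degrees, forces in N, time in s.
With the tool pointing down it reaches from about 0.35 to 0.8 m from the base axis. Payload 7.3 kg.
Tool frame: the origin (TCP) lies midway between the tips of the shut fingers; the grasp point (between the pads) lies manip.hold_point_z behind it (manip.hold_point_z is the distance from the TCP to the grasp point, in m); z points along the fingers, x is the direction in which the jaws open and shut, and the axes are right-handed (so a half turn about z gives the same grasp; the last joint's range is limited). The gripper opens to 85 mm and grips with 20 to 120 N. Pads are 22 mm wide; open, the fingers measure 114 mm over their backs; the gripper's body (76 mm by 85 mm) begins 54 mm behind the grasp point. The pads swing forward as they close: fully open they stand 13 mm farther back than shut.
Start: joints at [-79.183, 19.595, 87.324, -0, 73.075, -8.365], TCP at [0.173, -0.496, 0.231] pointing down, gripper open.
Joint ranges: [-145.02, 145.02], [-44.19, 115.74], [2.07, 154.8], [-57.11, 237.11], [16.16, 152.29], [-177.93, 177.93]. Speed limits (degrees/s): [147.25, 147.25, 180, 180, 180, 180].

INTERFACE

Orientations are given as a 3x3 rotation matrix whose columns are the frame's x, y, z axes.
In Python, from workcell import manip, fingers, viewer, spotter gives the robot as it stands. Calls block until the motion is done:
- manip.move_pose(position, orientation): joint-space move of the TCP to a pose.
- manip.move_l(position, ori=None, vel=0.15, f_stop=None): straight line of the TCP; ori=None keeps the orientation; vel is the mean speed in m/s. With f_stop (N) it stops when the force on the tool has changed by that much, and returns True; else False.
- manip.set_joints(angles): joint-space move.
- fingers.release() and fingers.grab(): open the fingers fully, or close them until they stop; the grip force is fixed at half the most.
- manip.hold(seconds).
- manip.ik(position, orientation): joint angles nearest the present ones, or None.
- viewer.capture(name): name is "scene" or "top" or "wrist"; returns a dict with "image" (400x640x3 uint8, red, green, blue), "intrinsics" (3x3 intrinsics, pixels), "rvec" (rotation vector, rad) and "tvec" (3), from world to camera coordinates, as OpenCV has them. Camera axes: x right, y down, z forward; pixel columns grow to the right and rows downward; lengths in m; the calibration is good to about 2 mm. A picture is of the moment at which its call begins. There is no depth.
A pose or a line that the arm cannot do raises manip.IKError and nothing moves.
- manip.close_job(): hands the job in, once; it reports no verdict.
Trained networks look in a picture, given as the dict that the camera call returned (one of the last four; its "shot" number tells which), for a name from the list of things; names that differ only in an ending like _2 or _b are one class to them, and where a whole thing is asked for, a point or a joint stands for the part that bears it (a point fixed in the world has none). Each returns a list of dicts, best first, with "score" (0 to 1); they miss things now and then, are a little off and sometimes report something else, mostly with a low value. They report only what shows in the picture. A call takes as long as a camera call. They do not tell look-alikes from the thing itself.
- spotter.look_for(picture, thing): "bbox" ([left, top, width, height] in pixels, round what is visible of it).
- spotter.trace(picture, thing): "region" (400x640 bool, what is visible of it) and "bbox" ([left, top, width, height] in pixels, round what is visible of it).
Readings, each from a call of its own:
- manip.get_t(): time.
- manip.get_joint_pos(): joint angles.
- manip.get_joint_velocities(): joint speeds.
- manip.get_joint_torque(): joint torques, N m.
- manip.get_eef_pos(): TCP position.
- manip.get_ee_rot(): TCP orientation.
- manip.get_contact_force(): force on the tool from outside, world axes, zero at the start.
- manip.get_moment(): the same for the moment, N m.
- manip.get_width(): finger opening in m.
Only numpy, scipy, OpenCV 4.12 (cv2) and the standard library are available. Lean on these libraries where they do the work, as an engineer would, in place of code of your own. Each camera call takes 0.05 s, during which the arm holds its last target. There are 200 camera calls.

TASK

One of the two wheels on the plywood robot-car chassis still lacks its push nut, the flanged steel collar with spring teeth that lies beside a plain spacer tube and a rubber grommet. Pick up the nut as it lies, flange down, and press it straight down that wheel's axle until the wheel is fully home at its stop and the nut alone holds it there; feel for the stop and ease off at once, for more than about 20 N on the wheel cracks its hub. Then let go, and leave the spacer and the grommet where they lie.

Things in the scene. Friction and masses are not known exactly. Their poses are not given: they have to be found in the camera images.
- nut_mid (a point): the loose steel push nut, flange down on the table: flange 30 mm across, 3 mm thick, under a round collar 24 mm across; 12 mm high in all, 30 g. The point is on its axis, 6 mm above its underside; z up. Grip it across the collar (bare from 3 to 12 mm above the underside). Bore 13 mm; six spring teeth in it, 4 mm above the underside, leave 8.6 mm and bite on the 10 mm axle
- axle_tip (a point): middle of the very end of the bare upright axle, 50 mm above the chassis top: plain steel, 10 mm thick, end rounded to a hemisphere; z up. Sliding the toothed nut down takes a steady 7 to 13 N (it differs), from where its underside is 8 to 10 mm below the end; it stays where it is left. Stalled at the stop, nearly the whole push goes into the wheel. Once home, 10 mm of axle stands above the nut
- wheel: the wheel on that axle: black tyre 64 mm across, white hub. Origin: middle of the flat hub face (36 mm across) on which the nut's flange comes to rest; z up. At the start the face lies 18 mm below the axle's end, on a spring; it can be pushed down 4 mm (1.6 N rising to 3.2 N) to a firm stop, where it is fully home, 22 mm below the axle's end. Unless held down it springs back
- chassis: the plywood chassis, a box 120 mm (x) by 200 mm (y) and 30 mm high that cannot move; it stands on a riser block 0 to 20 mm high, which differs; origin: centre of the box's underside. The bare axle stands at y = -50 mm, the other axle at y = +50 mm, with the same wheel and its nut already home; that one is finished
- spacer_mid (a point): to be left alone: a smooth aluminium tube 24 mm across and 20 mm high, standing on the table, without flange or teeth; the point is at its centre
- grommet_mid (a point): to be left alone: a black rubber grommet 28 mm across and 12 mm high, lying on the table; the point is at its centre
Mind the look-alikes: they are no part of the job. Of the things shaped like the part that bears nut_mid, the bare steel one is meant.

How it is judged:
By the outcome, as a careful person would: the job done as asked, in the order asked, and still so for the second after the job is handed in, with the robot touching nothing.
It also fails if it takes over 58 s, if anything falls off the work surface, if the arm or the gripper's body presses on something with over 40 N, if the wrist force passes 120 N, or if a joint passes its speed limit or range.

## Working session

There is one attempt and no reset: what is moved stays moved. The work goes in short steps, each a Python script; the robot and the scene stay as the last script left them, time stands still between calls to the robot, and variables do not carry over. Pictures are saved under pics/ and viewed, about 8 in all and at most 12, crops included, and the job is handed in when it is done.

```bash
mkdir -p pics; ls
cat > h.py <<'E'
import numpy as np, cv2
from workcell import manip, fingers, viewer, spotter
def save(p,name,crop=None,s=1):
    im=p["image"][:,:,::-1]
    if crop: x,y,w,h=crop; im=im[y:y+h,x:x+w]
    cv2.imwrite(f"pics/{name}.png",cv2.resize(im,None,fx=s,fy=s,interpolation=cv2.INTER_CUBIC))
def ray(p,uv):
    R=cv2.Rodrigues(np.array(p["rvec"],float))[0]; t=np.array(p["tvec"],float).ravel()
    d=R.T@np.linalg.inv(p["intrinsics"])@np.array([uv[0],uv[1],1.]); return -R.T@t,d/np.linalg.norm(d)
def atz(p,uv,z):
    c,d=ray(p,uv); return c+d*(z-c[2])/d[2]
def proj(p,X):
    return cv2.projectPoints(np.array(X,float).reshape(-1,3),np.array(p["rvec"],float),np.array(p["tvec"],float),np.array(p["intrinsics"],float),None)[0].reshape(-1,2)
def tri(obs):
    A=np.zeros((3,3));b=np.zeros(3)
    for p,uv in obs:
        c,d=ray(p,uv);M=np.eye(3)-np.outer(d,d);A+=M;b+=M@c
    return np.linalg.solve(A,b)
E
python3 - <<'E'
from h import *
P={n:viewer.capture(n) for n in("scene","top")}
for n,p in P.items():
    print(n,ray(p,(320,200)))
    for t in("nut_mid","axle_tip","wheel","chassis","spacer_mid","grommet_mid"):
        print(t,[(np.round(d["bbox"]).tolist(),round(d["score"],2)) for d in spotter.look_for(p,t)])
im=np.vstack([P[n]["image"] for n in P]); cv2.imwrite("pics/a.png",cv2.resize(im[:,:,::-1],None,fx=.75,fy=.75,interpolation=cv2.INTER_AREA))
np.save("P.npy",P,allow_pickle=True); print(manip.get_t(),manip.hold_point_z,manip.get_width())
E
```

```text
pics
scene (array([0.90842965, 0.32318458, 0.46878795]), array([-0.64208678, -0.49536801, -0.5850941 ]))
nut_mid [([236.0, 182.0, 13.0, 11.0], 0.66), ([205.0, 194.0, 8.0, 8.0], 0.59)]
axle_tip [([332.0, 245.0, 168.0, 155.0], 0.57)]
wheel [([366.0, 250.0, 49.0, 41.0], 0.78)]
chassis [([331.0, 242.0, 169.0, 158.0], 0.64)]
spacer_mid [([300.0, 218.0, 16.0, 21.0], 0.79)]
grommet_mid [([205.0, 212.0, 14.0, 16.0], 0.51)]
top (array([ 0.32383686, -0.00546491,  0.86911558]), array([ 0.19105696, -0.05102383, -0.98025191]))
nut_mid [([432.0, 238.0, 17.0, 19.0], 0.76), ([423.0, 155.0, 13.0, 17.0], 0.64), ([412.0, 195.0, 18.0, 15.0], 0.61)]
axle_tip [([101.0, 151.0, 143.0, 96.0], 0.89)]
wheel [([176.0, 180.0, 45.0, 41.0], 0.86)]
chassis [([101.0, 153.0, 140.0, 93.0], 0.68)]
spacer_mid []
grommet_mid [([380.0, 138.0, 15.0, 19.0], 0.8)]
0.7 0.0187 0.08524444699319665
```

View pics/a.png

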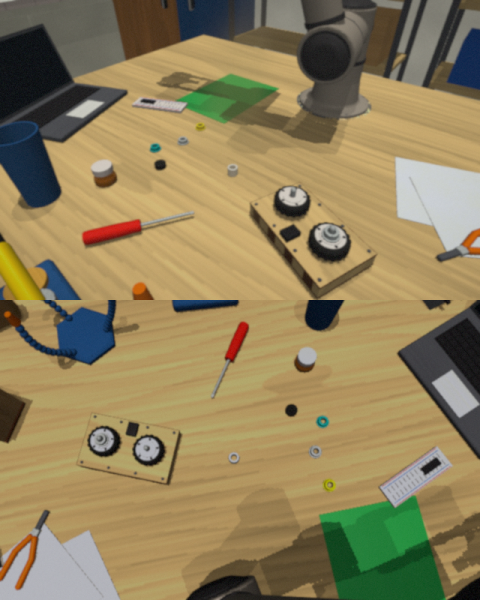

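The top view shows the candidates, in full-resolution pixels:
- Flanged collars: teal (430,163), bare steel (420,202) and yellow (439,247). The bare steel one at (420,202) fits the description.
- Spacer at (312,210).
- Grommet at (388,146).
- Wheels at (137,187) and (197,199).

I'll confirm these in enlarged crops.

Run:
```python
from h import *
P=np.load("P.npy",allow_pickle=True).item()
s,t=P["scene"]["image"],P["top"]["image"]
f=lambda im,x,y,w,h:cv2.resize(im[y:y+h,x:x+w,::-1],(400,300),interpolation=cv2.INTER_CUBIC)
cv2.imwrite("pics/b.png",np.vstack([np.hstack([f(s,325,235,180,135),f(t,95,145,150,112)]),np.hstack([f(s,190,150,136,102),f(t,300,130,170,127)])]))
for uv in[(420,202),(430,163),(439,247),(312,210),(388,146)]: print(uv,atz(P["top"],uv,.01))
for uv in[(137,187),(197,199)]: print(uv,atz(P["top"],uv,.07))
for p,q in((243,187),(420,202)),: print(tri([(P["scene"],p),(P["top"],q)]))
```

```text
(420, 202) [ 0.45572199 -0.21456912  0.01      ]
(430, 163) [ 0.51855683 -0.24720563  0.01      ]
(439, 247) [ 0.37599989 -0.22768982  0.01      ]
(312, 210) [ 0.47708434 -0.03370687  0.01      ]
(388, 146) [ 0.5618542  -0.18343897  0.01      ]
(137, 187) [0.55514289 0.23134819 0.07      ]
(197, 199) [0.51801362 0.14158004 0.07      ]
[ 0.45691016 -0.21631747  0.00486365]
```

View pics/b.png

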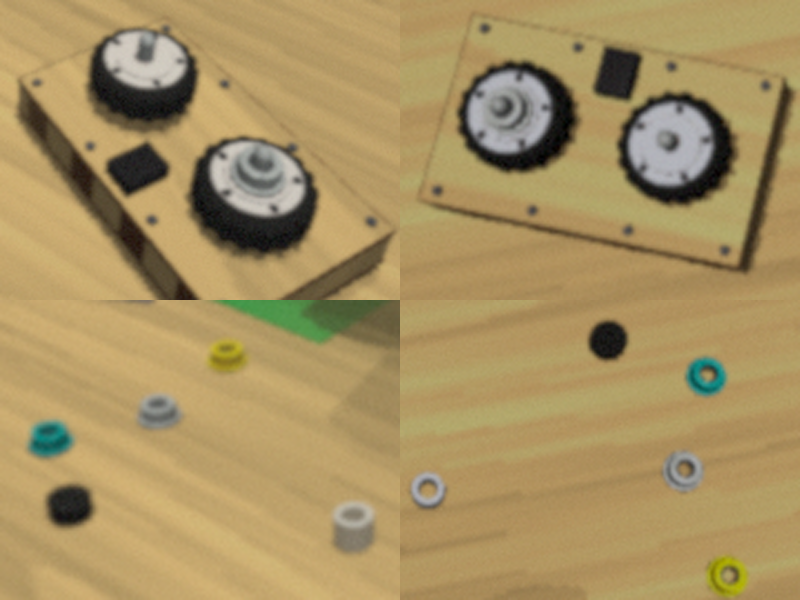

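The crops confirm three things:
- The bare steel flanged nut is at top (420,202) and scene (243,187). Teal and yellow are look-alikes.
- The tall tube at top (312,210) is the spacer.
- The bare axle is on the right-hand wheel, tip at top (195.5,196.5) and scene (391,249).

Next I'll look at both from close up with the wrist camera.

Run:
```python
from h import *
P=np.load("P.npy",allow_pickle=True).item()
tip=tri([(P["scene"],(391,249.4)),(P["top"],(195.5,196.5))]); print("tip",tip)
Rs=[np.array([[0,s,0],[s,0,0],[0,0,-1.]]).T for s in(1,-1)]
q=manip.get_joint_pos(); 
js=[manip.ik([.456,-.215,.15],R) for R in Rs]; print(js)
k=min((i for i in(0,1) if js[i] is not None),key=lambda i:abs(js[i][5]-q[5])); R=Rs[k]; np.save("R.npy",R)
W={}
manip.move_pose([tip[0]-.0,tip[1],.22],R); W["axle"]=viewer.capture("wrist")
manip.move_pose([.456,-.215,.16],R); W["nut"]=viewer.capture("wrist")
for n in("axle","nut"):
    p=W[n]; print(n,ray(p,(320,200)))
    for t in(("wheel","axle_tip") if n=="axle" else("nut_mid",)): print(t,[(np.round(d["bbox"],1).tolist(),round(d["score"],2)) for d in spotter.look_for(p,t)])
print(proj(W["axle"],tip),proj(W["nut"],[.456,-.215,.012]))
np.save("W.npy",W,allow_pickle=True); print(k,manip.get_t(),manip.get_contact_force())
cv2.imwrite("pics/c.png",np.vstack([cv2.resize(W[n]["image"][:,:,::-1],None,fx=.75,fy=.75,interpolation=cv2.INTER_AREA) for n in W]))
```

```text
tip [0.51848752 0.1416646  0.08391675]
[array([-3.39598838e+01,  2.22068530e+01,  9.74157190e+01, -2.54444375e-14,
        6.03774279e+01, -1.23959884e+02]), array([-3.39598838e+01,  2.22068530e+01,  9.74157190e+01, -2.54444375e-14,
        6.03774279e+01,  5.60401162e+01])]
axle (array([0.58632629, 0.1392226 , 0.36326958]), array([-0.28341201,  0.00978078, -0.95894837]))
wheel [([626.3, 204.9, 13.7, 25.2], 0.29)]
axle_tip [([153.7, 47.7, 240.2, 191.8], 0.64)]
nut (array([ 0.52402616, -0.21599342,  0.30351916]), array([-0.28300821,  0.00950959, -0.95907034]))
nut_mid [([306.4, 158.6, 35.9, 32.9], 0.85), ([345.5, 85.2, 36.7, 32.3], 0.62), ([322.9, 243.9, 27.6, 30.4], 0.59)]
[[320.42117215 183.20999125]] [[322.12814692 180.28305993]]
1 4.8917 [-0.00483025  0.30375789 -0.5534211 ]
```

View pics/c.png

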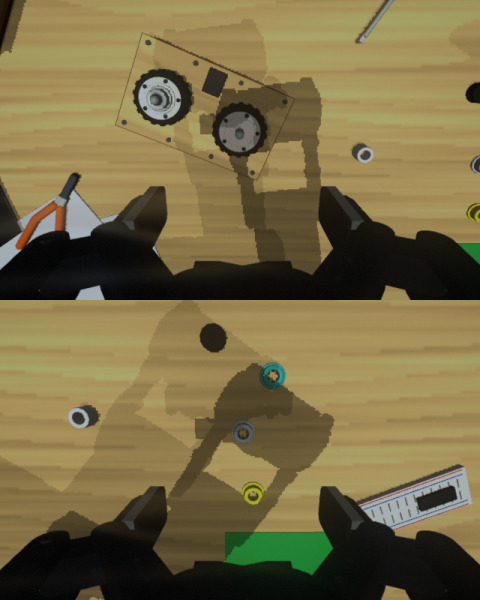

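The wrist views show the bare axle at about (319,175) and the steel nut at about (324,177). I'll enlarge both to refine the centres.

Run:
```python
from h import *
W=np.load("W.npy",allow_pickle=True).item()
f=lambda im,x,y:cv2.resize(im[y:y+56,x:x+50,::-1],(400,448),interpolation=cv2.INTER_CUBIC)
a=f(W["axle"]["image"],294,147);b=f(W["nut"]["image"],299,147)
cv2.imwrite("pics/d.png",np.clip(np.hstack([a,b])*1.5,0,255))
for d in spotter.trace(W["nut"],"nut_mid")[:1]:
    m=d["region"].astype(np.uint8); ys,xs=np.nonzero(m); print(xs.mean(),ys.mean(),xs.min(),xs.max(),ys.min(),ys.max(),m.sum())
```

```text
324.2656875834446 175.51935914552737 308 340 160 191 749[ WARN:0@0.339] global loadsave.cpp:1063 imwrite_ Unsupported depth image for selected encoder is fallbacked to CV_8U.
```

View pics/d.png

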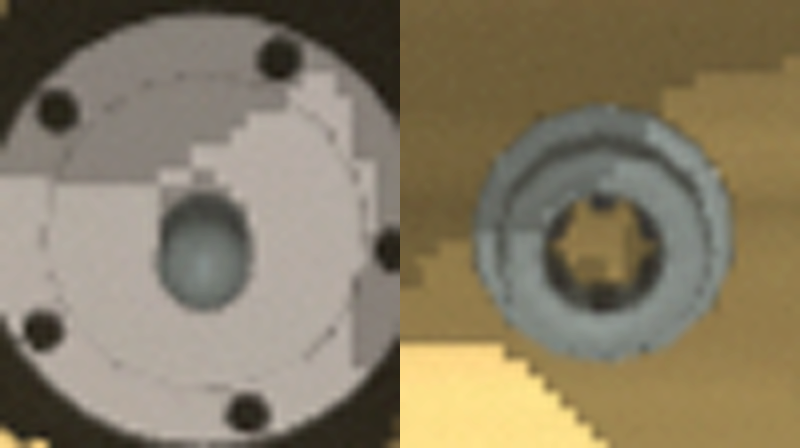

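Run:
```python
from h import *
from scipy.optimize import least_squares
P=np.load("P.npy",allow_pickle=True).item(); W=np.load("W.npy",allow_pickle=True).item()
n=W["nut"]
print("nut",atz(n,(324.05,177.8),.012),atz(n,(324.05,175.5),.002))
ob=[(W["axle"],(319.06,179.56),-.005),(W["axle"],(318.7,175.2),-.018),(P["scene"],(391,250.5),-.003),(P["top"],(195.3,196.2),-.004)]
f=lambda x,ob=ob:np.concatenate([(proj(p,x+[0,0,dz])[0]-uv) for p,uv,dz in ob])
for o in(ob,ob[:3],ob[:2]+ob[3:]):
    r=least_squares(f,[.518,.142,.085],args=(o,)); print("tip",r.x,r.fun.round(2))
for z in(.08,.085,.09,.095,.1): print(z,atz(W["axle"],ob[0][1],z-.005)[:2],atz(W["axle"],ob[1][1],z-.018)[:2])
```

```text
nut [ 0.45822706 -0.21667969  0.012     ] [ 0.45809424 -0.21670048  0.002     ]
tip [0.52102044 0.14295168 0.08608715] [-0.14 -0.04  0.4   0.99 -0.97  0.71 -1.17 -0.47]
tip [0.52172497 0.14324538 0.08799864] [-0.52 -0.35  0.03  0.68 -0.9   0.03]
tip [0.52060841 0.14295317 0.0821845 ] [-0.09 -0.6   0.45  0.5  -0.57  0.31]
0.08 [0.51957172 0.14290976] [0.52059074 0.14338296]
0.085 [0.52072957 0.1428458 ] [0.52168171 0.14331391]
0.09 [0.52188742 0.14278185] [0.52277269 0.14324487]
0.095 [0.52304527 0.1427179 ] [0.52386366 0.14317582]
0.1 [0.52420312 0.14265395] [0.52495464 0.14310677]
```

Run:
```python
from h import *
R=np.load("R.npy")
manip.move_l([.4582,-.2167,.06],R,vel=.2)
print(manip.move_l([.4582,-.2167,.0045],R,vel=.08,f_stop=8),manip.get_contact_force())
fingers.grab(); print(manip.get_width(),manip.get_contact_force())
manip.move_l([.4582,-.2167,.15],R,vel=.2)
p=viewer.capture("wrist"); np.save("G.npy",p,allow_pickle=True); save(p,"e",(220,200,200,150),4)
print(manip.get_width(),manip.get_eef_pos(),manip.get_contact_force(),manip.get_t())
print([(d["bbox"],d["score"]) for d in spotter.look_for(p,"nut_mid")])
# expected projection of TCP and points above
e=np.array(manip.get_eef_pos()); print(proj(p,[e+[0,0,h] for h in(-.005,0,.0075,.0187)]))
```

```text
False [-0.03585707  0.08245257  0.66478863]
0.020041737572698077 [-0.7846802   0.55686733  5.64919734]
0.02022366858294311 [ 0.45743084 -0.2162296   0.14863887] [-0.42150738  0.17355458 -0.59247872] 7.9917
[([297.9, 218.6, 53.2, 62.9], 0.97), ([347.2, 85.6, 31.7, 32.9], 0.97), ([322.5, 250.2, 11.3, 11.0], 0.41)]
[[319.57102695 248.2584025 ]
 [319.44470009 252.84988855]
 [319.23994715 260.29185442]
 [318.89447349 272.84846671]]
```

View pics/e.png

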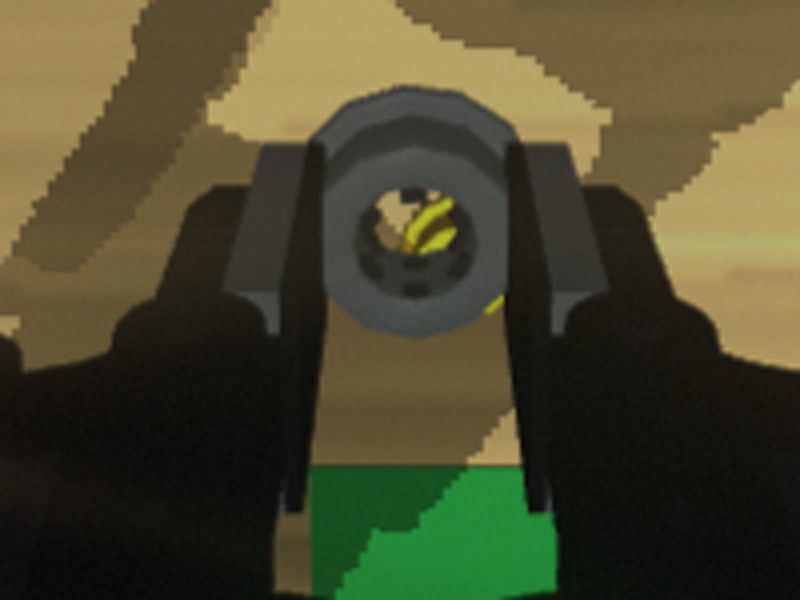

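The nut is held square and centred between the pads, with its bore top at wrist pixel (323.6,260) against a predicted (319.2,260.3). That gap points to a wrist-camera bias of about 2 mm sideways. I'll hover over the axle and compare nut and axle within the same views.

Run:
```python
from h import *
R=np.load("R.npy")
manip.move_pose([.521,.143,.15],R)
manip.move_l([.521,.143,.1065],R,vel=.1); manip.hold(.3)
e=np.array(manip.get_eef_pos()); print(e,manip.get_contact_force())
p=viewer.capture("wrist"); s=viewer.capture("scene"); np.save("H.npy",{"w":p,"s":s,"e":e},allow_pickle=True)
a=p["image"][150:300,240:400,::-1]; b=s["image"][195:315,330:458,::-1]
cv2.imwrite("pics/f.png",np.hstack([cv2.resize(x,(400,375),interpolation=cv2.INTER_CUBIC) for x in(a,b)]))
cv2.imwrite("pics/f.png",np.vstack([cv2.resize(a,(640,600),interpolation=cv2.INTER_CUBIC)]))
cv2.imwrite("pics/g.png",cv2.resize(b,(640,600),interpolation=cv2.INTER_CUBIC))
print(proj(p,[e+[0,0,.0075]]),proj(s,[e+[0,0,-.0045]]), manip.get_t())
```

```text
[0.52128113 0.14305319 0.10703066] [-0.45373431  0.6621117   0.18723477]
[[319.42463865 260.4607573 ]] [[391.43432613 240.42083564]] 10.3917
```

View pics/f.png

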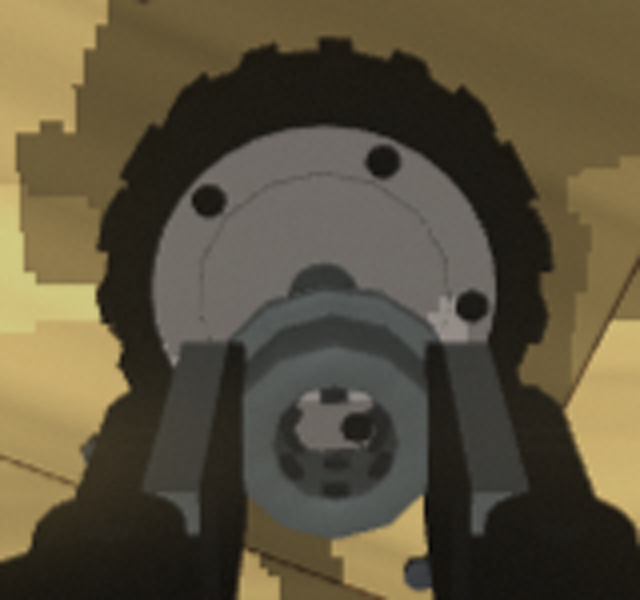

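View pics/g.png

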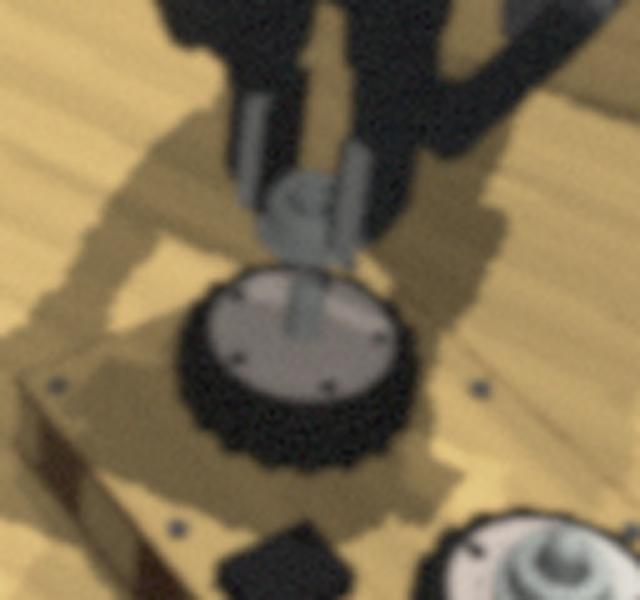

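Scene view: the nut's underside is at about (392.0,240.6) against a predicted (391.4,240.4), so that camera agrees. Wrist view: the nut axis is at u≈323.7 and the wheel axis at u≈321, so the axle lies slightly further +y. I'll fit the axle position and the camera bias jointly.

Run:
```python
from h import *
from scipy.optimize import least_squares
P=np.load("P.npy",allow_pickle=True).item(); W=np.load("W.npy",allow_pickle=True).item(); H=np.load("H.npy",allow_pickle=True).item()
e=H["e"]; w,s=H["w"],H["s"]
print(w["intrinsics"][0])
def pj(p,X,tr=(0,0,0),ro=(0,0,0)):
    q=dict(p); R=cv2.Rodrigues(np.array(ro,float))[0]
    q["rvec"]=cv2.Rodrigues(R@cv2.Rodrigues(np.array(p["rvec"],float))[0])[0]; q["tvec"]=R@np.array(p["tvec"],float).ravel()+tr
    return proj(q,X)[0]
def f(v,wt):
    a=v[:3]; tr=v[3:6]; ro=v[6:9]; so=v[9:11]; n=e+v[11:14]
    up=lambda d:np.array([0,0,d])
    r=[pj(w,n+up(.012),tr,ro)-(323.7,260.6), pj(w,a+up(-.005),tr,ro)-(320.5,224.1), pj(w,a+up(-.018),tr,ro)-(320.9,222.2),
       pj(W["axle"],a+up(-.005),tr,ro)-(319.06,179.56), pj(W["axle"],a+up(-.018),tr,ro)-(318.7,175.2),
       .8*(proj(s,n)[0]+so-(392.,240.6)), .8*(proj(s,a+up(-.018))[0]+so-(390.2,261.4))]
    return np.concatenate(r+[tr/wt[0],ro/wt[1],so/1.5,(n-e-[0,0,-.004])/[.0006,.0003,.001]])
for wt in((.002,.0005),(.0005,.01),(.0015,.006)):
    r=least_squares(f,np.r_[.521,.144,.086,np.zeros(8),0,0,-.004],args=(wt,),x_scale=np.r_[np.ones(6)*.001,np.ones(3)*.01,1,1,np.ones(3)*.001])
    C=np.linalg.inv(r.jac.T@r.jac); print((r.x[:3]*1e3).round(2),"sd",(np.sqrt(np.diag(C))[:3]*1e3).round(2),"bias",(r.x[3:6]*1e3).round(1),r.x[6:9].round(4),r.x[9:11].round(1),"nut-e",(r.x[11:]*1e3).round(2),"cost",r.cost.round(2)); print(r.fun[:14].round(1))
```

```text
[341.61794604   0.         323.30516587]
[520.44 144.62  78.23] sd [1.46 0.6  3.29] bias [ 1.7 -0.1  1.2] [-0.0001 -0.     -0.    ] [ 0.4 -0.7] nut-e [-0.1  -0.04 -4.15] cost 12.7
[-0.3 -0.3  0.   3.6 -0.2 -2.4  0.  -1.4  0.5 -0.2 -0.1 -0.9 -0.1  1.3]
[521.63 144.62  79.21] sd [1.82 0.73 3.5 ] bias [ 0.3 -0.3  0.1] [-0.0043  0.0058 -0.0084] [ 0.6 -0.8] nut-e [ 0.22 -0.12 -4.55] cost 13.49
[-0.7  0.2 -0.2  3.5 -0.4 -2.5  0.3 -1.3  0.8 -0.1 -0.1 -0.7 -0.2  1.2]
[521.41 144.59  79.6 ] sd [1.7  0.69 3.55] bias [ 1.5 -0.7  0.7] [-0.005   0.0008 -0.0016] [ 0.5 -0.6] nut-e [ 0.01 -0.05 -4.25] cost 12.45
[-0.4 -0.1 -0.   3.5 -0.2 -2.5  0.  -1.2  0.6 -0.  -0.1 -0.8 -0.2  1.1]
```

Run:
```python
from h import *
from scipy.optimize import least_squares
W=np.load("W.npy",allow_pickle=True).item(); H=np.load("H.npy",allow_pickle=True).item()
e=H["e"]; w,s=H["w"],H["s"]; far=W["axle"]
def pj(p,X,tr,ro):
    q=dict(p); R=cv2.Rodrigues(np.array(ro,float))[0]
    q["rvec"]=cv2.Rodrigues(R@cv2.Rodrigues(np.array(p["rvec"],float))[0])[0]; q["tvec"]=R@np.array(p["tvec"],float).ravel()+tr
    return proj(q,X)
th=np.linspace(0,2*np.pi,73); ring=np.c_[np.cos(th),np.sin(th),0*th]
def ext(u): return np.array([u[:,0].min(),u[:,0].max(),u[:,1].min(),u[:,1].max()])
up=lambda d:np.array([0,0,d])
c=lambda o,x,k:o+x/k-.5+.5/k
def f(v,wt,full=False):
    a=v[:3]; tr=v[3:6]; ro=v[6:9]; so=v[9:11]; n=e+v[11:14]; rr=v[14]
    g=lambda p,X:pj(p,X,tr,ro)
    E1=ext(g(w,a+up(-.018)+rr*ring)); E2=ext(g(far,a+up(-.018)+rr*ring)); B=ext(g(w,a+up(-.018)+.005*ring))
    o1=np.array([c(240,202,4),c(240,447,4),c(150,173,4)]); o2=np.array([c(294,40,8),c(294,362,8),c(147,70,8),c(147,388,8)])
    nb=ext(g(w,n+up(.012)+.0065*ring)); 
    r=[nb-[c(240,273,4),c(240,399,4),c(150,388,4),c(150,500,4)], E1[:3]-o1, E2-o2, [B[2]-c(150,265,4)],
       g(far,a+up(-.005))[0]-(319.06,179.56), .8*(proj(s,n)[0]+so-(392.,240.6)), .8*(proj(s,a+up(-.018))[0]+so-(390.2,261.4))]
    return np.concatenate(r+[tr/wt[0],ro/wt[1],so/1.5,(n-e-[0,0,-.004])/[.0006,.0003,.001],[(rr-.018)/.0005]])
for wt in((.002,.0005),(.0005,.01),(.0015,.006)):
    r=least_squares(f,np.r_[.521,.144,.086,np.zeros(8),0,0,-.004,.018],args=(wt,),x_scale=np.r_[np.ones(6)*.001,np.ones(3)*.01,1,1,np.ones(4)*.001])
    C=np.linalg.inv(r.jac.T@r.jac); print((r.x[:3]*1e3).round(2),"sd",(np.sqrt(np.diag(C))[:3]*1e3).round(2),"bias",(r.x[3:6]*1e3).round(1),r.x[6:9].round(4),r.x[9:11].round(1),"nut-e",(r.x[11:]*1e3).round(2),"cost",r.cost.round(2)); print(r.fun[:18].round(1))
```

```text
[520.33 144.71  83.74] sd [1.28 0.52 3.05] bias [ 1.8 -0.2 -0.8] [ 0. -0. -0.] [0.2 0.4] nut-e [ 0.05 -0.03 -3.91 17.83] cost 2.67
[ 0.6 -0.8  0.3 -0.2 -0.8  0.3  0.3  0.5  0.4  0.8  0.3 -1.  -0.1 -0.2
 -0.3 -0.1  0.2 -0.1]
[520.05 144.8   83.65] sd [1.54 0.68 3.12] bias [ 0.4  0.1 -0.1] [ 0.0024  0.0059 -0.0096] [0.2 0.5] nut-e [-0.07 -0.13 -3.76 17.89] cost 3.79
[ 0.4 -1.1  0.3 -0.4 -0.9  0.1  0.4  0.7  0.6  0.7  0.2 -0.9  0.1 -0.3
 -0.3 -0.2  0.2 -0.1]
[520.   144.66  83.3 ] sd [1.49 0.64 3.22] bias [ 1.6  0.1 -0.5] [ 0.0023  0.0004 -0.0017] [0.2 0.4] nut-e [ 1.000e-02 -5.000e-02 -3.860e+00  1.789e+01] cost 2.82
[ 0.6 -0.9  0.3 -0.3 -0.7  0.3  0.4  0.5  0.4  0.7  0.2 -0.9 -0.1 -0.3
 -0.3 -0.1  0.2 -0.1]
```

Two views and both bias models agree on the axle at about (520.2, 144.7) mm with the tip at z ≈ 84 mm. Now I'll lower the nut gently onto it.

Run:
```python
from h import *
R=np.load("R.npy")
manip.move_l([.5202,.1447,.1065],R,vel=.05); manip.hold(.2)
print(manip.get_eef_pos(),manip.get_contact_force(),manip.get_t())
h=manip.move_l([.5202,.1447,.070],R,vel=.02,f_stop=4)
manip.hold(.1); print(h,manip.get_eef_pos(),manip.get_contact_force(),manip.get_moment(),manip.get_t())
s=viewer.capture("scene");p=viewer.capture("wrist")
a=p["image"][150:300,240:400,::-1]; b=s["image"][195:315,330:458,::-1]
cv2.imwrite("pics/i.png",np.hstack([cv2.resize(x,(400,375),interpolation=cv2.INTER_CUBIC) for x in(a,b)]))
```

```text
[0.52020323 0.14472897 0.10649765] [-0.16506191  1.07276594 -0.31285941] 10.8417
True [0.52130014 0.14466076 0.08319877] [ 4.12814533  0.51651718 -2.44123056] [ 0.05978278 -0.74092119  0.00563095] 12.075
```

View pics/i.png

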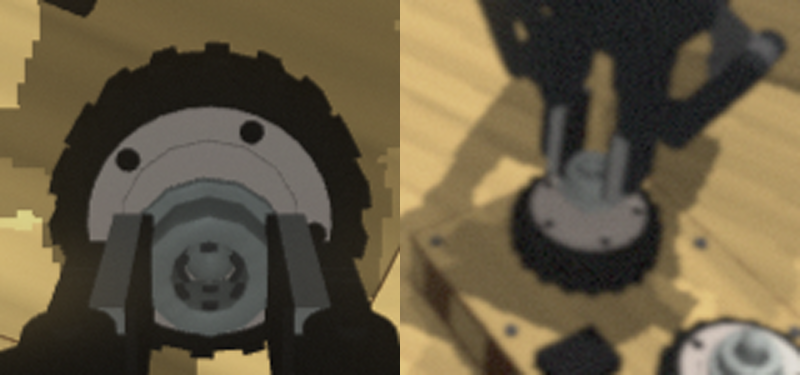

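The axle end is inside the bore, and a side force of +4 N in x says the nut should go further +x. I'll find the centre by touch.

Run:
```python
from h import *
R=np.load("R.npy")
z=.0835
def show(t): print(t,np.round(np.array(manip.get_eef_pos())*1e3,2),np.round(manip.get_contact_force(),2),round(manip.get_t(),2))
manip.move_l([.5215,.1447,z],R,vel=.02); manip.hold(.1); show("a")
h=manip.move_l([.5260,.1447,z],R,vel=.01,f_stop=2.5); show(("+x",h)); x1=manip.get_eef_pos()[0]
h=manip.move_l([.5180,.1447,z],R,vel=.01,f_stop=3); show(("-x",h)); x0=manip.get_eef_pos()[0]
xc=(x0+x1)/2
manip.move_l([xc,.1447,z],R,vel=.02); manip.hold(.1); show("c")
h=manip.move_l([xc,.1490,z],R,vel=.01,f_stop=2.5); show(("+y",h)); y1=manip.get_eef_pos()[1]
h=manip.move_l([xc,.1400,z],R,vel=.01,f_stop=3); show(("-y",h)); y0=manip.get_eef_pos()[1]
manip.move_l([xc,(y0+y1)/2,z],R,vel=.02); manip.hold(.1); show("c")
```

```text
a [521.33 144.67  83.48] [ 2.18  0.53 -2.97] 12.53
('+x', True) [521.46 144.68  83.26] [0.44 0.04 3.23] 12.75
('-x', True) [521.39 144.68  83.25] [-0.02  0.18  3.66] 12.96
c [521.36 144.67  83.32] [ 1.46 -0.17 -0.19] 13.31
('+y', True) [521.38 144.71  83.26] [ 0.18 -1.55  3.31] 13.52
('-y', True) [521.42 144.65  83.22] [-0.33  0.89  4.53] 13.74
c [521.4  144.69  83.35] [1.05 0.4  1.  ] 14.09
```

Run:
```python
from h import *
R=np.load("R.npy")
z=.0835
def scan(base,ax,ds):
    for d in ds:
        t=np.array(base); t[ax]+=d; manip.move_l(t,R,vel=.01); manip.hold(.15)
        F=np.array(manip.get_contact_force()); print(ax,round(d*1e3,1),np.round((np.array(manip.get_eef_pos())-base)*1e3,2),F.round(2))
        if d>0 and F[ax]<-3 or d<0 and F[ax]>3: break
scan([.5214,.1447,z],0,[0,.0007,.0014,.0021,.0028,.0035]); 
scan([.5225,.1447,z],1,[0,.0007,.0014,.0021]); scan([.5225,.1447,z],1,[0,-.0007,-.0014,-.0021])
print(manip.get_t())
```

```text
0 0.0 [-0.02 -0.02 -0.1 ] [ 1.16  0.22 -2.54]
0 0.7 [ 0.17 -0.04 -0.17] [-1.85  0.23  1.03]
0 1.4 [ 0.42 -0.02 -0.28] [-4.47  0.44  2.64]
1 0.0 [-0.69 -0.   -0.25] [-6.21  0.23  1.11]
1 0.7 [-0.65  0.13 -0.24] [-4.31 -2.78  1.18]
1 1.4 [-0.64  0.3  -0.25] [-5.56 -5.86  2.18]
1 0.0 [-0.6   0.   -0.22] [-4.86  0.17  2.06]
1 -0.7 [-0.57 -0.14 -0.2 ] [-4.48  3.09  0.51]
17.3333
```

The nut has self-centred on the rounded end: side force crosses zero at about (521.7, 144.7). I'll press in small steps, logging height and force to learn the sliding force.

```bash
cat >> h.py <<'E'
R=np.load("R.npy"); X,Y=.5217,.1447
def step(z,f=None,v=.008):
    h=manip.move_l([X,Y,z],R,vel=v,f_stop=f); F1=manip.get_contact_force()[2]
    print(round(z*1e3,1),h,np.round(np.array(manip.get_eef_pos())*1e3,2),"Fz",round(F1,2),np.round(manip.get_contact_force()[:2],1),round(manip.get_t(),2)); return h,F1
E
python3 - <<'E'
from h import *
manip.move_l([X,Y,.0832],R,vel=.01); manip.hold(.1)
F0=manip.get_contact_force()[2]; print(F0)
for z in np.arange(.0822,.0737,-.001):
    h,F=step(z,17-max(F0,0) if False else 16)
    if h or F>17: break
E
```

```text
1.8281452769652
82.2 False [522.01 144.7   82.75] Fz 5.07 [-4.2  0.2] 17.97
81.2 False [521.95 144.71  81.95] Fz 6.35 [-4.5  0.1] 18.24
80.2 False [521.87 144.71  80.87] Fz 5.56 [-4.6 -0.3] 18.52
79.2 False [521.87 144.7   79.86] Fz 6.39 [-5.2 -0.1] 18.79
78.2 False [521.86 144.71  78.87] Fz 7.04 [-4.4 -0.6] 19.07
77.2 False [521.87 144.73  77.9 ] Fz 7.16 [-4.4 -0.5] 19.34
76.2 False [521.85 144.73  76.87] Fz 6.86 [-5.   0.1] 19.62
75.2 False [521.88 144.71  75.85] Fz 6.8 [-4.7 -0.2] 19.89
74.2 False [521.86 144.72  74.83] Fz 6.89 [-4.5  0.2] 20.17
```

Sliding takes a steady 7 N or so. I'll trim x and continue in 0.5 mm steps to the stop, ending once the force climbs past the sliding force plus the spring force.

Run:
```python
import h; from h import *
h.X=.5212
for z in np.arange(.0737,.0600,-.0005):
    s,F=step(z,9)
    if s or F>13: break
```

```text
73.7 False [521.85 144.7   74.69] Fz 8.45 [-5.3 -0.5] 20.42
73.2 False [521.85 144.72  74.21] Fz 8.6 [-4.8 -0.9] 20.67
72.7 False [521.83 144.71  73.67] Fz 8.1 [-3.8 -1. ] 20.92
72.2 False [521.83 144.69  73.18] Fz 8.88 [-4.4 -0.6] 21.17
71.7 False [521.8  144.7   72.68] Fz 8.44 [-5.  -0.1] 21.42
71.2 False [521.82 144.71  72.26] Fz 8.89 [-4.9  0.3] 21.67
70.7 False [521.79 144.71  71.79] Fz 9.01 [-4.9 -0.8] 21.92
70.2 False [521.8  144.7   71.36] Fz 9.04 [-4.4 -1.3] 22.17
69.7 False [521.78 144.72  70.82] Fz 9.82 [-5.9 -1.3] 22.42
69.2 False [521.77 144.7   70.33] Fz 9.78 [-5.5 -0.6] 22.67
68.7 False [521.79 144.71  69.9 ] Fz 9.98 [-5.2 -0.5] 22.92
68.2 False [521.75 144.7   69.39] Fz 9.61 [-4.2 -0.8] 23.17
67.7 False [521.78 144.7   68.92] Fz 10.65 [-6.4 -0.6] 23.42
67.2 False [521.74 144.71  68.53] Fz 12.81 [-5.  -0.8] 23.67
66.7 False [521.76 144.73  68.47] Fz 15.64 [-8.3 -1. ] 23.92
```

The stop is firm at TCP z = 68.5 mm and 15.6 N. The spring force began near 72.3 mm, so travel was about 4 mm, as it should be. Now I'll ease off, let go and check.

Run:
```python
import h; from h import *
h.X=.5217
step(.0684,v=.02)
fingers.release(); manip.hold(.3); print(manip.get_contact_force(),manip.get_width())
step(.13,v=.08)
manip.move_l([.42,.1447,.16],R,vel=.25); manip.hold(.3)
w=viewer.capture("wrist"); s=viewer.capture("scene"); t=viewer.capture("top"); np.save("Z.npy",{"w":w,"s":s,"t":t},allow_pickle=True)
f=lambda im,x,y,ww,hh:cv2.resize(im[y:y+hh,x:x+ww,::-1],(400,300),interpolation=cv2.INTER_CUBIC)
u=proj(w,[.5217,.1447,.065])[0].astype(int); print(u)
x0=int(np.clip(u[0]-80,0,480)); y0=int(np.clip(u[1]-60,0,280))
cv2.imwrite("pics/j.png",np.vstack([np.hstack([f(s["image"],345,235,120,90),f(w["image"],x0,y0,160,120)]),np.hstack([f(s["image"],190,150,136,102),f(t["image"],300,130,170,127)])]))
print(manip.get_t())
```

```text
68.4 False [521.72 144.72  68.79] Fz 6.89 [-4.6  0.3] 24.17
[ 0.30743962 -0.42859032 -0.09659484] 0.08535975931775491
130.0 False [521.34 144.66 129.51] Fz 0.2 [ 0.5 -0.1] 26.03
[320  45]
27.0583
```

View pics/j.png

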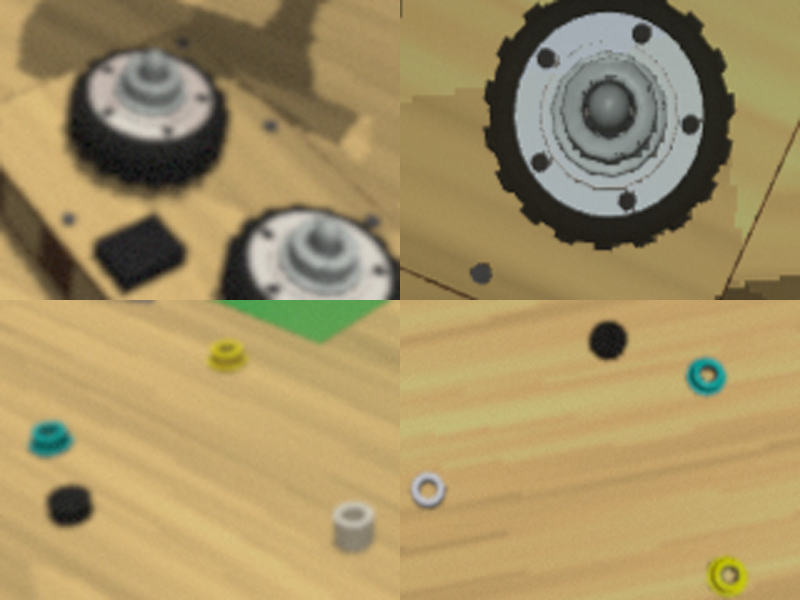

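The nut sits on the hub with the axle standing through it, and the spacer, grommet, teal and yellow parts haven't moved. As a last check on depth, I'll view both wheels from the same relative pose; the finished wheel is the reference.

Run:
```python
from h import *
out=[]
for a in((.5217,.1447),(.5570,.2385)):
    manip.move_l([a[0]-.10,a[1],.12],R,vel=.2); manip.hold(.3)
    w=viewer.capture("wrist"); u=proj(w,[a[0],a[1],.065])[0]; print(u)
    x0=int(u[0]-40); y0=int(np.clip(u[1]-55,0,300)); out.append(cv2.resize(w["image"][y0:y0+90,x0:x0+80,::-1],(400,450),interpolation=cv2.INTER_CUBIC))
cv2.imwrite("pics/k.png",np.hstack(out)); print(manip.get_t())
```

```text
[320.37373506  38.00438721]
[318.56994762  36.39130029]
28.7583
```

View pics/k.png

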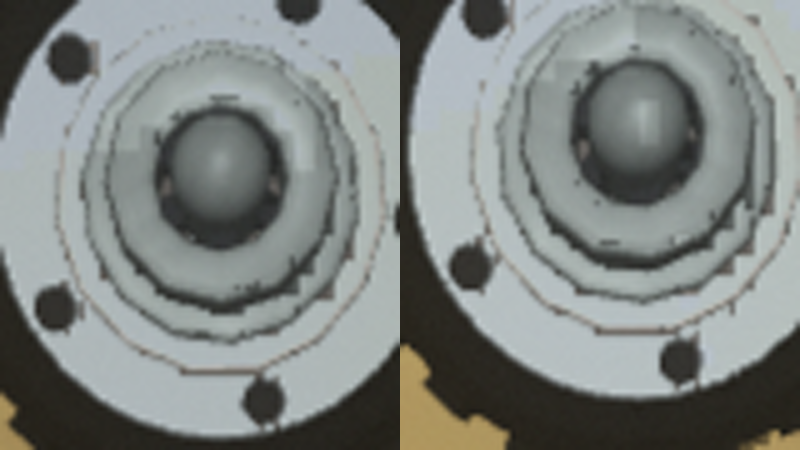

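The two wheels match. From hub edge to flange edge and to axle ball measures about 97/215 px on ours and 98/216 px on the finished one, so the wheel is home and held. Handing in.

```bash
python3 -c "
from h import *
print(manip.get_contact_force(),manip.get_t()); manip.close_job()"
```

```text
[ 1.29424667 -0.38532638 -1.16503374] 28.7583
the job is handed in; nothing more can be done
```

The job is done and handed in at 28.8 s of the 58 s allowed. The bare steel push nut is pressed fully down the bare axle, and it alone holds the wheel at its stop.

- **Pressing:** the nut slid down at a steady 7 N or so. The wheel's spring came in about 4 mm before the stop, and the stop was firm with a peak of 15.6 N. I eased off at once and let go.
- **Final check:** seen from the same angle, the nut, hub and axle end match the finished wheel to within about a pixel. The spacer, grommet, teal nut and yellow nut had not moved, and the gripper was clear of everything.
- **What disagreed:**
  - The wrist camera was about 2 mm off sideways, so I corrected using a combined fit with the scene camera.
  - That fit was still about 1.4 mm short in x. The nut centred itself on the rounded axle end, and I re-centred by the side forces; 4–8 N of side force (x) remained during the press.
  - The tool rose 0.3 mm as I eased off while still pushing with 7 N. I took this as elastic give in the grip, and the final comparison showed no sign of the nut lifting.

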